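# Tip a counted set of ball cord stops into the flip-top canister

### The job

Put the counted cord stops away: flip the narrow canister's lid fully open, lift the scoop off the counting scale and, keeping it level, rest its spout's lip just inside the canister's mouth before you tip it, so that all four balls run in and none is lost. Then stand the empty scoop back on the scale's platform and flip the lid shut. Keep the canister standing where it is and leave the other things on the table alone.

Things in the scene. Friction and masses are not known exactly. Their poses are not given: they have to be found in the camera images.
- lid (a joint): Black flip-top lid of the narrow canister, disc 62 mm across and 7 mm thick. 0 = shut flat on the rim, grows as it opens, 1.9 rad = fully open against its stop, leaning back past upright. The stiffish hinge (0.018 Nm) holds it wherever it is left; no latch. Moving it takes under 0.5 N at the tab.
- lid_tab (a point): Middle of the free part of the lid's flat thumb tab (20 mm wide along its own y, 6 mm thick, free length about 28 mm, sticking out over the canister's sloping shoulder on the side opposite the hinge). x points to the hinge, y lies along the hinge, z out of the lid's top. 81 mm from the hinge line (the tab's end: 94 mm), about 35 mm above the shoulder.
- lid_hinge (a point): Middle of the lid's hinge line, at rim height, 34 mm from the canister's axis. Axes turn with the lid.
- canister_mouth (a point): Centre of the round mouth of the narrow-necked aluminium canister, in the plane of its rim, 125 mm above the table. Mouth 50 mm wide inside, neck 56 mm outside and 24 mm tall; the shoulder slopes from the neck down to the body, 100 mm wide, 90 mm tall. +x towards the hinge, -x towards the thumb tab, z up. Loose, hollow, 0.6 kg.
- scoop_handle (a point): Middle of the scoop's black handle, where it is gripped: bar 68 mm long, 16 mm wide (along y) and 12 mm thick, sloping 0.30 rad up to the rear. Scoop axes: +x towards the spout, y across, z up when it stands level. This point is 79 mm behind the scoop's origin and 39 mm above its underside; the lip's tip is 184 mm ahead of it and 36 mm lower.
- scoop_pan (a point): Inner floor's middle in the scoop's pan, 3 mm above its underside. Flat-bottomed aluminium scoop, 130 g, walls 32 mm high; pan 76 mm wide, narrowing to a spout 40 mm wide (34 inside), its flat underside 9 mm above the scoop's. The floor ramps up 0.25 rad to the spout, so balls stay in while it is level. Rear wall 37 mm behind; the spout's straight part lies 70 to 102 mm ahead.
- scoop_lip (a point): Tip of the scoop's turned-down lip, 115 mm ahead of scoop_pan along the scoop's x and level with the pan's floor: with the straight underside of the spout lying on a rim, the tip hangs 6 mm below that rim. The lip is 40 mm wide, and starts to bend down 13 mm before the tip.
- scale_top (a point): Centre of the counting scale's steel platform (190 x 200 mm, 62 mm above the table). White scale, fixed to the table, display on its -x side; +x is its back. z up.
- ball1: Steel ball cord stop, 16 mm across, about 12 g, one of four lying in the scoop's pan; origin at its centre.
- ball2: Steel ball cord stop, 16 mm across, about 12 g, one of four lying in the scoop's pan; origin at its centre.
- ball3: Steel ball cord stop, 16 mm across, about 12 g, one of four lying in the scoop's pan; origin at its centre.
- ball4: Steel ball cord stop, 16 mm across, about 12 g, one of four lying in the scoop's pan; origin at its centre.
- tin_mid (a point): Squat aluminium tin with a plain screw lid, 92 mm across and 74 mm tall, stands near the canister; point at its centre half-way up. Leave alone.
- weight: Dark pattern weight, plate 65 x 150 x 12 mm with an arched bar handle 48 mm high over all, long along its y; origin under its centre. Leave alone.
- cone: Cone of pale thread, 80 mm across at the foot, 148 mm tall; origin under its centre. Leave alone.
- tape: Grey tape-measure case, 70 x 35 x 65 mm tall; origin under its centre. Leave alone.
- cutter: Hand rotary cutter lying on the table, 158 mm long along its x, 45 mm high at the disc blade; origin under its middle. Leave alone.
Not all that is in view belongs to the job. What is shaped like the part that bears lid but blue or orange is not meant.

How it is judged (in metres and radians):
On the way, in this order (a step that is already met when the one before it is completed fails the run):
1. the canister's lid is flipped open, upright or beyond (value of joint lid above 1.4 rad), for 0.2 s.
2. the level scoop's spout rests on the canister's rim, its lip just inside the mouth (horizontal distance between scoop_lip and canister_mouth below 0.024 m and z of scoop_lip in the frame of canister_mouth between -0.03 and -0.001 m and angle between scoop_pan's own z axis and vertical below 0.3 rad and contact force between scoop and canister above 0.1 N), for 0.3 s.
3. all four balls have run into the canister (horizontal distance between each of ball1, ball2, ball3, ball4 and canister_mouth below 0.05 m and height (world z) of each of ball1, ball2, ball3, ball4 below 0.085 m), for 0.2 s.
4. the scoop stands level on the scale's platform again (horizontal distance between scoop_pan and scale_top below 0.07 m and z of scoop_pan in the frame of scale_top between -0.002 and 0.007 m and angle between scoop_pan's own z axis and vertical below 0.08 rad), for 0.2 s.
At the end, for the whole second after the job is handed in: All four balls lie inside the canister, the lid is shut (within 0.06 rad), the canister stands upright within 50 mm of where it was, the scoop stands level and still on the scale with its pan within 70 mm of the platform's centre, and all else is where it was (all of step 3 and all of step 4 and value of joint lid below 0.06 rad and angle between canister_mouth's own z axis and vertical below 0.06 rad and distance of canister_mouth from where it was at the start of the episode below 0.05 m and linear speed of each of scoop, canister below 0.01 m/s); the robot touches nothing.
It fails at once if a ball missed: it lies low outside the canister ((horizontal distance between ball1 and canister_mouth above 0.057 m and height (world z) of ball1 below 0.045 m) or (horizontal distance between ball2 and canister_mouth above 0.057 m and height (world z) of ball2 below 0.045 m) or (horizontal distance between ball3 and canister_mouth above 0.057 m and height (world z) of ball3 below 0.045 m) or (horizontal distance between ball4 and canister_mouth above 0.057 m and height (world z) of ball4 below 0.045 m)).
It fails at once if the loaded scoop was tipped (over 0.35 rad) with its lip away from the canister's mouth (angle between scoop_pan's own z axis and vertical above 0.35 rad and distance between scoop_lip and canister_mouth above 0.04 m and (not (horizontal distance between ball1 and canister_mouth below 0.05 m and height (world z) of ball1 below 0.085 m) or not (horizontal distance between ball2 and canister_mouth below 0.05 m and height (world z) of ball2 below 0.085 m) or not (horizontal distance between ball3 and canister_mouth below 0.05 m and height (world z) of ball3 below 0.085 m) or not (horizontal distance between ball4 and canister_mouth below 0.05 m and height (world z) of ball4 below 0.085 m))).
It fails at once if the canister was knocked over (angle between canister_mouth's own z axis and vertical above 0.35 rad).
It fails at once if another thing on the table was moved by more than 30 mm (distance of any of tin_mid, weight, cone, tape, cutter from where it was at the start of the episode above 0.03 m).
It also fails if it takes over 72 s, if anything falls off the work surface, if the arm or the gripper's body presses on something with over 40 N, if the wrist force passes 120 N, or if a joint passes its speed limit or range.

### The arm

A 6-joint arm with a two-finger parallel gripper is mounted at the origin on the work surface. World frame = base frame: x ahead of the robot, y to its left, z up, the work surface at z = 0. Lengths are in mm, angles in rad, forces in N, time in s.
With the tool pointing down it reaches from about 400 to 925 mm from the base axis. Payload 12.5 kg.
Tool frame: the origin (TCP) lies midway between the tips of the shut fingers; the grasp point (between the pads) lies 19 mm behind it; z points along the fingers, y is the line along which they close (so a half turn about z gives the same grasp; the last joint's range is limited). The gripper opens to 95 mm and grips with 3 to 60 N. Pads are 20 mm wide; open, the fingers measure 119 mm over their backs; the gripper's body (75 mm by 180 mm) begins 59 mm behind the grasp point.
Start: joints at [-1.352, 0.491, 1.559, -0, 1.092, -0.106], TCP at [199.473, -592.332, 214.661] pointing down, gripper open.
Joint ranges: [-3.1, 3.1], [-0.84, 2.19], [0.05, 2.79], [-1.13, 4.28], [0.06, 2.93], [-2.69, 2.69]. Speed limits (rad/s): [2.22, 2.22, 2.79, 3.14, 3.14, 3.14].

### API

Orientations are given as [roll, pitch, yaw] about the fixed x, y, z axes, in that order (R = Rz(yaw) Ry(pitch) Rx(roll)).
In Python, from cell import state, read_camera, job_done gives the robot as it stands.
- The arm moves only by the tool carry_out, never from a script. Its argument "moves" is a list of rows, each an object with "slide": the shift along the tool's x, y, z as a fraction of full scale, a list of three; "spin": the turn about the tool's z as a fraction of full scale. A call has 1 to 12 rows; each row shifts and turns the commanded pose from where the row before left it, along the tool's axes as they then stand; what a row does not reach is not made up. Full scale, the value 1, is 0.4 m for a shift and 30 degrees for a turn. A row lasts 1/12 s, in which the tool goes at most 41.7 mm and 7.16 degrees, less where a joint would pass 70% of its speed; a pose out of reach is approached as far as the arm can. A call with a number of a shift or a turn outside -1 to 1 is refused whole. A call with a gripper value outside its range is refused whole. "hand" is the closure, from 0 (fully open) to 1 (shut), set as the call begins (left out, the last holds). The fingers move at their own pace and stop on an object; the grip force is fixed at half the most. Time passes only in rows, so rows that do not move let the fingers close. It gives the time, the measured TCP pose, the force, the opening and the grip force at its end, in the units of the state.
- state(): the state, without advancing time (a new reading comes with each control period).
- read_camera(name): name is "scene" or "top" or "wrist"; returns a dict with "color" (400x640x3 uint8, red, green, blue), "K" (3x3 intrinsics, pixels), "R" (3x3) and "t" (3): a world point X has camera coordinates R X + t. Camera axes: x right, y down, z forward; pixel columns grow to the right and rows downward; lengths in mm; the calibration is good to about 2 mm. A picture is of the moment at which its call begins. There is no depth.
- job_done(): hands the job in; it is judged then, once.
The state is a dict: "t": time; "joints": joint angles; "qvel": joint speeds; "tau": joint torques, N m; "eef_pos": TCP position; "tcp_rot": TCP orientation; "ft_force": force on the tool from outside, world axes, zero at the start; "moment": the same for the moment, N m; "opening": opening from 0.0 (shut) to 1.0 (fully open); "grip_force": force on a finger pad.
Only numpy, scipy, OpenCV 4.12 (cv2) and the standard library are available. Lean on these libraries where they do the work, as an engineer would, in place of code of your own. Each camera call takes 0.05 s, during which the arm holds its last target. There are 200 camera calls.

## Working session

There is one attempt and no reset: what is moved stays moved. The work goes in short steps, Python scripts to look and compute and a tool call to move; the robot and the scene stay as the last step left them, time stands still between calls to the robot, and variables do not carry over. Pictures are saved under pics/ and viewed, at most 10 in all, crops included, and the job is handed in when it is done.

Besides the shell and the picture viewer there is one more tool, called after "Call:" by a JSON object that holds its "fn" and its "kwargs", one argument or row to a line. carry_out: Moves the arm, as the interface text tells. Shift numbers are shares of 0.4 m and turn numbers shares of 30 degrees, none past 1 either way. Its arguments: {"type":"object","properties":{"moves":{"type":"array"},"hand":{"type":"number"}},"required":["moves"]}

```bash
mkdir -p pics; ls; python3 - <<'E'
from cell import state, read_camera
import cv2,numpy as np
s=state();print(s)
for n in ("scene","top"):
    c=read_camera(n);cv2.imwrite(f"pics/{n}0.png",c["color"][:,:,::-1]);print(n,c["K"].tolist(),np.round(c["R"],4).tolist(),c["t"])
E
```

```text
pics
{'t': 0.0, 'joints': array([-1.35163527e+00,  4.91573084e-01,  1.55943154e+00, -2.33489149e-05,
        1.09172022e+00, -1.05584925e-01]), 'qvel': array([ 0.00190412,  0.00070004,  0.00046404,  0.00086503, -0.0006734 ,
        0.00033386]), 'tau': array([ 9.46956206e-04, -6.12639141e+01, -2.58182949e+01,  6.94249989e-02,
        4.82248224e-02, -7.15607302e-05]), 'eef_pos': array([ 199.3899476 , -592.08740582,  214.05951836]), 'tcp_rot': array([-3.14046458e+00, -9.87278491e-05,  3.24756701e-01]), 'ft_force': array([ 0.24740648,  0.12074819, -0.06799886]), 'moment': array([-0.02159019, -0.01331718,  0.0561338 ]), 'grip_force': 0.0, 'opening': 0.9999405627782432}
scene [[368.5273107105302, 0.0, 318.38015008453294], [0.0, 368.5273107105302, 197.60180875807532], [0.0, 0.0, 1.0]] [[-0.8507, 0.5256, -0.0081], [0.4066, 0.6483, -0.6437], [-0.3331, -0.5509, -0.7652]] [ 512.49063719  -84.06057728 1119.77474638]
top [[500.78910721319966, 0.0, 315.87650035408194], [0.0, 500.78910721319966, 202.28661409795725], [0.0, 0.0, 1.0]] [[0.0275, -0.9995, 0.0128], [-0.9841, -0.0293, -0.1754], [0.1757, -0.0077, -0.9844]] [ -96.61833965  549.56827611 1600.35732644]
```

View pics/scene0.png

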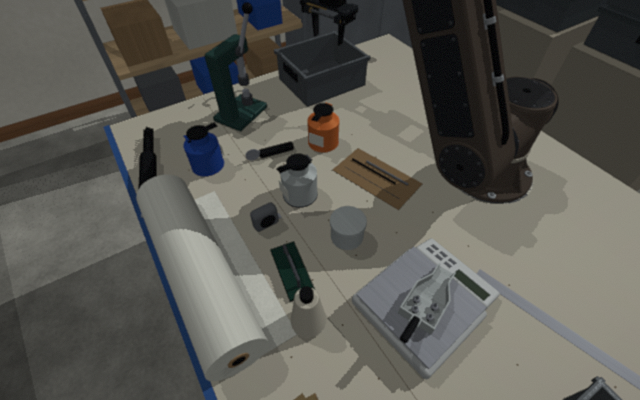

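View pics/top0.png

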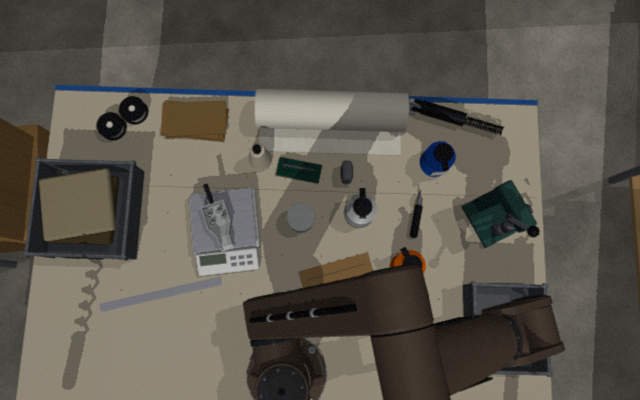

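Lid candidates in the top view are the aluminium canister (361,207), the blue one (440,157) and the orange one (408,262). I choose the aluminium one. Its tab points up in the image, which is world +x. The scoop is on the scale at about (215,220), with its handle end up at (208,190).

```bash
cat > h.py <<'E'
import numpy as np, cv2
from cell import state, read_camera
def cast(c,u,v,z):
    """pixel -> world point on the plane of height z"""
    d=c["R"].T@np.linalg.inv(c["K"])@[u,v,1.]; o=-c["R"].T@c["t"]
    return o+d*(z-o[2])/d[2]
def proj(c,X):
    p=c["K"]@(c["R"]@np.asarray(X,float)+c["t"]); return p[:2]/p[2]
def crop(c,u,v,w,h,k):
    im=c["color"][v:v+h,u:u+w,::-1]; return cv2.resize(im,None,fx=k,fy=k,interpolation=cv2.INTER_CUBIC)
E
python3 - <<'E'
from h import *
t=read_camera("top");s=read_camera("scene")
a=np.hstack([crop(t,325,180,75,56,5.3333),crop(t,185,175,75,56,5.3333)])
b=np.hstack([crop(s,260,145,75,56,5.3333),crop(s,350,235,150,112,5.3333/2)])
n=min(a.shape[1],b.shape[1]);cv2.imwrite("pics/c1.png",np.vstack([a[:,:n],b[:,:n]]));print(a.shape,b.shape)
for n,p,z in [("lid",(361,207),130),("tab",(363,192),128),("handle",(208,190),105),("lip",(224,247),65)]: print(n,cast(t,*p,z).round())
E
```

```text
(299, 800, 3) (299, 800, 3)
lid [ 527. -222.  130.]
tab [ 575. -228.  128.]
handle [572. 264. 105.]
lip [395. 209.  65.]
```

View pics/c1.png

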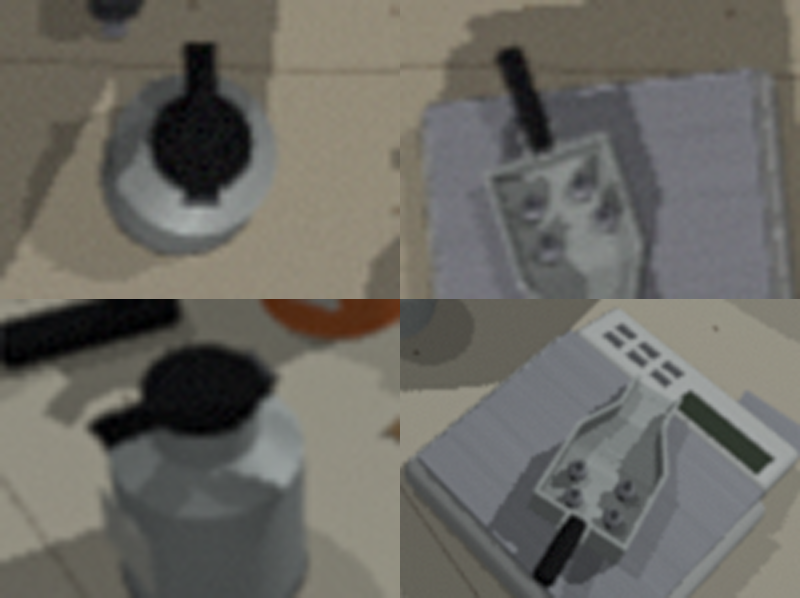

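```bash
python3 - <<'E'
from h import *
t=read_camera("top");s=read_camera("scene")
e=cast(t,362.5,188.06,128);l=cast(t,362.9,206.8,132);hg=cast(t,362.9,218,130)
print("tabend",e,"lid",l,"hinge",hg,"dir",np.arctan2(e[1]-hg[1],e[0]-hg[0]))
# scene view of lid/tab
k=5.3333
print("scene lid",cast(s,260+208/k,145+88/k,132),"tabend",cast(s,260+97/k,145+131/k,128))
r=cast(t,205.8,184.75,114);b=cast(t,211.25,202.75,96)
print("handle",r,b,"mid",(r+b)/2,"dir",np.arctan2(*(b-r)[1::-1]))
q=5.3333/2
r=cast(s,350+145/q,235+281/q,111);b=cast(s,350+178/q,235+222/q,92);print("scene handle",r,b,(r+b)/2)
E
```

```text
tabend [ 587.98793321 -225.94582041  128.        ] lid [ 527.39220565 -227.4564907   132.        ] hinge [ 492.3355886  -228.05419358  130.        ] dir 0.022038475124612995
scene lid [ 527.50863171 -215.47036987  132.        ] tabend [ 585.72385853 -222.00678272  128.        ]
handle [586.6367078  270.41016978 114.        ] [532.30955542 253.11811451  96.        ] mid [559.47313161 261.76414215 105.        ] dir -2.833437194538164
scene handle [587.05729915 280.77847798 111.        ] [531.02115964 257.03391758  92.        ] [559.0392294  268.90619778 101.5       ]
```

Call:
{"fn": "carry_out", "kwargs": {
  "moves": [
    {"slide": [0.085, -0.039, -0.012], "spin": 0},
    {"slide": [0.085, -0.039, -0.012], "spin": 0},
    {"slide": [0.085, -0.039, -0.012], "spin": 0},
    {"slide": [0.085, -0.039, -0.012], "spin": 0},
    {"slide": [0.085, -0.039, -0.012], "spin": 0},
    {"slide": [0.085, -0.039, -0.012], "spin": 0},
    {"slide": [0.085, -0.039, -0.012], "spin": 0},
    {"slide": [0.085, -0.039, -0.012], "spin": 0},
    {"slide": [0.085, -0.039, -0.012], "spin": 0},
    {"slide": [0.085, -0.039, 0], "spin": 0},
    {"slide": [0.085, -0.039, 0], "spin": 0},
    {"slide": [0.085, -0.039, 0], "spin": 0}
  ],
  "hand": 0.4
}}

```text
t: 1.3
eef_pos: [527.5, -283.2, 258.0]
tcp_rot: [3.141, -0.0, 0.325]
ft_force: [0.2, -0.7, -0.0]
opening: 0.6
grip_force: 0.0
```

Call:
{"fn": "carry_out", "kwargs": {
  "moves": [
    {"slide": [0.085, -0.039, 0], "spin": 0},
    {"slide": [0.085, -0.039, 0], "spin": 0},
    {"slide": [0, 0, 0], "spin": 0.2},
    {"slide": [0, 0, 0], "spin": 0.2},
    {"slide": [0, 0, 0], "spin": 0.18},
    {"slide": [0, 0, 0], "spin": 0},
    {"slide": [0, 0, 0], "spin": 0},
    {"slide": [0, 0, 0], "spin": 0}
  ]
}}

```text
t: 1.97
eef_pos: [580.8, -233.6, 257.8]
tcp_rot: [3.141, 0.0, 0.024]
ft_force: [-0.9, 0.1, -0.3]
opening: 0.599
grip_force: 0.0
```

```bash
python3 - <<'E'
from h import *
w=read_camera("wrist");t=read_camera("top");s=read_camera("scene")
cv2.imwrite("pics/w1.png",w["color"][:,:,::-1])
np.savez("w1.npz",**w)
print(-w["R"].T@w["t"])
E
```

```text
[ 664.1141935  -231.33141556  427.69156025]
```

View pics/w1.png

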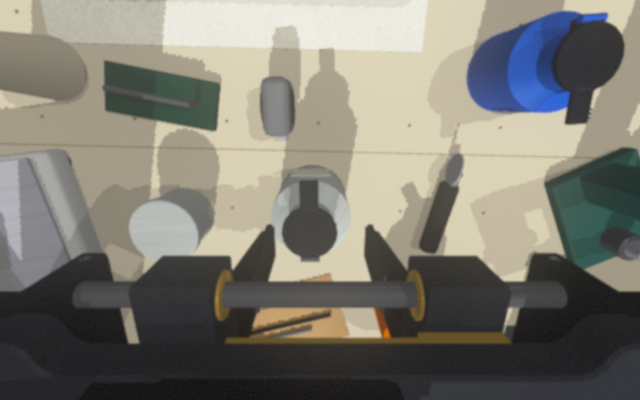

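The wrist view shows the aluminium canister's lid disc at (308,231), its tab end at (309,180) and its hinge below at (309,258). The tab lies close to the tool's x axis.

```bash
python3 - <<'E'
from h import *
w=dict(np.load("w1.npz"))
g=w["color"].max(2)
m=((g<52)).astype(np.uint8); m[:, :265]=0; m[:,350:]=0; m[:165]=0; m[262:]=0
n,lab,st,ce=cv2.connectedComponentsWithStats(m); print(st.tolist(),ce.round(1).tolist())
i=lab[228,308]; mm=lab==i
for v in (182,186,190,195,200,204,230): 
    x=np.where(mm[v])[0]; print(v,x.min() if len(x) else None,x.max() if len(x) else None)
ys=np.where(mm[:,309])[0];print(ys.min(),ys.max())
e=cast(w,309,ys.min(),131);l=cast(w,308,231,132);h=cast(w,309,258,130)
print(e,l,h,np.arctan2(*(e-l)[1::-1]), proj(w,[580.8,-233.6,257.8]))
E
```

```text
[[0, 0, 640, 400, 256000]] [[319.5, 199.5]]
182 0 639
186 0 639
190 0 639
195 0 639
200 0 639
204 0 639
230 0 639
0 399
[ 752.76274681 -219.96748767  131.        ] [ 531.98958201 -222.21236681  132.        ] [ 497.71597019 -223.7565987   130.        ] 0.010167910516899744 [319.5966885  241.93867003]
```

```bash
python3 - <<'E'
from h import *
w=dict(np.load("w1.npz"))
g=w["color"].max(2).astype(int)
print(g[170:200:2,309], g[231,300:316:4])
m=g<85
for v in (184,188,192,196,200,231): 
    x=[u for u in range(270,348) if m[v,u]]; print(v,x[0] if x else 0,x[-1] if x else 0)
for v in (178,180,182): print(cast(w,309.5,v,131))
E
```

```text
[137 139 144 138 118  90  71  73  74  74  75  73  74  72  71] [70 72 73 73]
184 300 316
188 300 316
192 300 316
196 301 316
200 301 316
231 270 335
[ 591.5863645  -222.90440645  131.        ]
[ 589.44066818 -222.93763816  131.        ]
[ 587.28614445 -222.97100658  131.        ]
```

Call:
{"fn": "carry_out", "kwargs": {
  "moves": [
    {"slide": [0.028, -0.028, 0.04], "spin": 0.02},
    {"slide": [0, 0, 0.075], "spin": 0},
    {"slide": [0, 0, 0.075], "spin": 0},
    {"slide": [0, 0, 0.075], "spin": 0},
    {"slide": [0, 0, 0.05], "spin": 0},
    {"slide": [0, 0, 0.027], "spin": 0},
    {"slide": [0, 0, 0], "spin": 0},
    {"slide": [0, 0, 0], "spin": 0}
  ]
}}

```text
t: 2.78
eef_pos: [592.1, -222.2, 121.5]
tcp_rot: [3.141, -0.0, 0.011]
ft_force: [0.6, -0.3, 0.4]
opening: 0.6
grip_force: 0.0
```

Call:
{"fn": "carry_out", "kwargs": {
  "moves": [
    {"slide": [0, 0, 0], "spin": 0},
    {"slide": [0, 0, 0], "spin": 0},
    {"slide": [0, 0, 0], "spin": 0},
    {"slide": [0, 0, 0], "spin": 0},
    {"slide": [0, 0, 0], "spin": 0},
    {"slide": [0, 0, 0], "spin": 0}
  ],
  "hand": 0.82
}}

```text
t: 3.28
eef_pos: [591.9, -222.0, 121.3]
tcp_rot: [3.141, -0.0, 0.011]
ft_force: [-0.4, -0.3, -0.3]
opening: 0.236
grip_force: 0.0
```

Call:
{"fn": "carry_out", "kwargs": {
  "moves": [
    {"slide": [0, 0, 0], "spin": 0},
    {"slide": [0, 0, 0], "spin": 0},
    {"slide": [0, 0, 0], "spin": 0},
    {"slide": [0, 0, 0], "spin": 0}
  ]
}}

```text
t: 3.62
eef_pos: [592.0, -222.0, 121.1]
tcp_rot: [3.141, -0.0, 0.011]
ft_force: [0.9, -0.1, 1.0]
opening: 0.201
grip_force: 30.0
```

Call:
{"fn": "carry_out", "kwargs": {
  "moves": [
    {"slide": [0, 0, -0.012], "spin": 0},
    {"slide": [-0.001, 0, -0.012], "spin": 0},
    {"slide": [-0.002, 0, -0.012], "spin": 0},
    {"slide": [-0.003, 0, -0.012], "spin": 0},
    {"slide": [-0.004, 0, -0.012], "spin": 0},
    {"slide": [-0.004, 0, -0.012], "spin": 0},
    {"slide": [-0.005, 0, -0.012], "spin": 0},
    {"slide": [-0.006, 0, -0.012], "spin": 0},
    {"slide": [-0.006, 0, -0.012], "spin": 0},
    {"slide": [0, 0, 0], "spin": 0}
  ]
}}

```text
t: 4.45
eef_pos: [579.3, -222.3, 165.4]
tcp_rot: [3.141, -0.001, 0.011]
ft_force: [-0.2, -0.0, -1.6]
opening: 0.201
grip_force: 30.0
```

```bash
python3 - <<'E'
from h import *
s=read_camera("scene");print(state()["ft_force"],state()["grip_force"])
cv2.imwrite("pics/s2.png",crop(s,230,110,130,110,5))
E
```

```text
[-1.72571641 -0.53485236 -1.13288171] 29.994458556175232
```

View pics/s2.png

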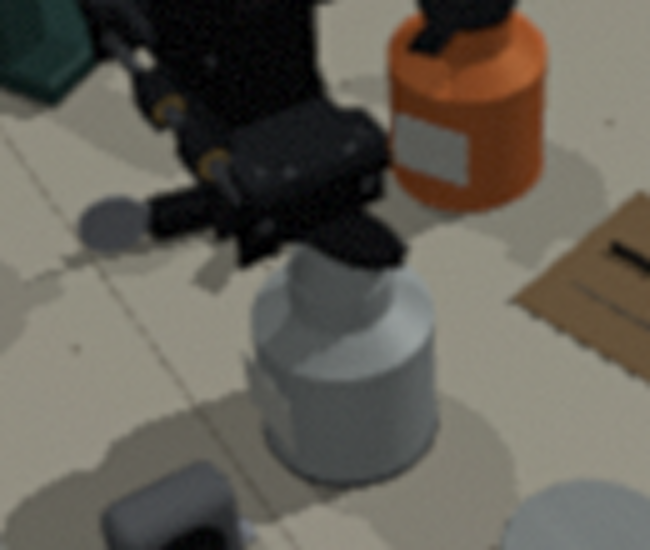

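Call:
{"fn": "carry_out", "kwargs": {
  "moves": [
    {"slide": [-0.0164, 0, -0.0228], "spin": 0},
    {"slide": [-0.0164, 0, -0.0228], "spin": 0},
    {"slide": [-0.0216, 0, -0.018], "spin": 0},
    {"slide": [-0.0216, 0, -0.018], "spin": 0},
    {"slide": [-0.025, 0, -0.012], "spin": 0},
    {"slide": [-0.025, 0, -0.012], "spin": 0},
    {"slide": [-0.0275, 0, -0.0055], "spin": 0},
    {"slide": [-0.0275, 0, -0.0055], "spin": 0},
    {"slide": [-0.028, 0, 0.0015], "spin": 0},
    {"slide": [-0.028, 0, 0.0015], "spin": 0},
    {"slide": [0, 0, 0], "spin": 0},
    {"slide": [0, 0, 0], "spin": 0}
  ]
}}

```text
t: 5.5
eef_pos: [484.1, -223.3, 209.8]
tcp_rot: [-3.142, 0.0, 0.01]
ft_force: [-0.2, 0.3, -3.4]
opening: 0.202
grip_force: 30.0
```

Call:
{"fn": "carry_out", "kwargs": {
  "moves": [
    {"slide": [0, 0, 0], "spin": 0},
    {"slide": [0, 0, 0], "spin": 0},
    {"slide": [0, 0, 0], "spin": 0},
    {"slide": [0, 0, 0], "spin": 0},
    {"slide": [0, 0, -0.05], "spin": 0},
    {"slide": [0, 0, -0.05], "spin": 0},
    {"slide": [0.05, 0, -0.05], "spin": 0},
    {"slide": [0.1, 0, -0.02], "spin": 0},
    {"slide": [0.1, 0, 0], "spin": 0},
    {"slide": [0.1, 0, 0], "spin": 0}
  ],
  "hand": 0.6
}}

```text
t: 6.33
eef_pos: [626.6, -221.6, 279.0]
tcp_rot: [3.14, -0.002, 0.01]
ft_force: [-1.2, -0.7, -0.1]
opening: 0.399
grip_force: 0.0
```

```bash
python3 - <<'E'
from h import *
s=read_camera("scene");t=read_camera("top")
cv2.imwrite("pics/s3.png",np.hstack([crop(s,230,110,130,130,3),crop(t,310,150,100,130,3)]))
E
```

```text
(no output)
```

View pics/s3.png

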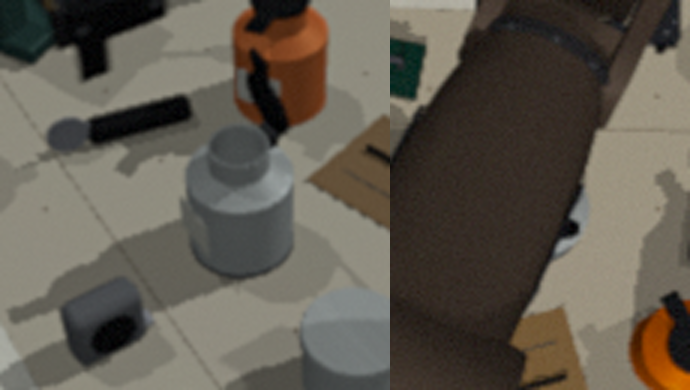

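The scene crop at (240,145) shows the canister standing with its mouth open. The black lid at (268,95) leans back past upright.

Call:
{"fn": "carry_out", "kwargs": {
  "moves": [
    {"slide": [-0.013, -0.1, 0], "spin": 0},
    {"slide": [-0.013, -0.1, 0], "spin": 0},
    {"slide": [-0.013, -0.1, 0], "spin": 0},
    {"slide": [-0.013, -0.1, 0], "spin": 0},
    {"slide": [-0.013, -0.1, 0], "spin": 0},
    {"slide": [-0.013, -0.1, 0], "spin": 0},
    {"slide": [-0.013, -0.1, 0], "spin": 0},
    {"slide": [-0.013, -0.1, 0], "spin": 0},
    {"slide": [-0.013, -0.1, 0], "spin": 0},
    {"slide": [-0.013, -0.1, 0], "spin": 0},
    {"slide": [-0.013, -0.1, 0], "spin": 0},
    {"slide": [-0.013, -0.1, 0], "spin": 0}
  ]
}}

```text
t: 7.43
eef_pos: [556.2, 259.4, 277.9]
tcp_rot: [3.141, -0.0, 0.011]
ft_force: [0.4, -0.3, 0.1]
opening: 0.398
grip_force: 0.0
```

Call:
{"fn": "carry_out", "kwargs": {
  "moves": [
    {"slide": [0, 0, 0.05], "spin": -0.2},
    {"slide": [0, 0, 0.05], "spin": -0.2},
    {"slide": [0, 0, 0], "spin": -0.17},
    {"slide": [0, 0, 0], "spin": 0},
    {"slide": [0, 0, 0], "spin": 0}
  ]
}}

```text
t: 7.85
eef_pos: [557.1, 257.6, 237.9]
tcp_rot: [3.141, -0.0, 0.306]
ft_force: [0.2, 0.3, -0.6]
opening: 0.404
grip_force: 0.0
```

```bash
python3 - <<'E'
from h import *
w=read_camera("wrist");s=state();t=read_camera("top")
cv2.imwrite("pics/w2.png",np.vstack([w["color"][:,:,::-1],crop(t,310,170,160,50,4)]));np.savez("w2.npz",**w);print(s["eef_pos"],s["tcp_rot"])
E
```

```text
[557.32084108 257.50288741 238.2351693 ] [ 3.14147262e+00 -9.35759386e-04  3.05706065e-01]
```

View pics/w2.png

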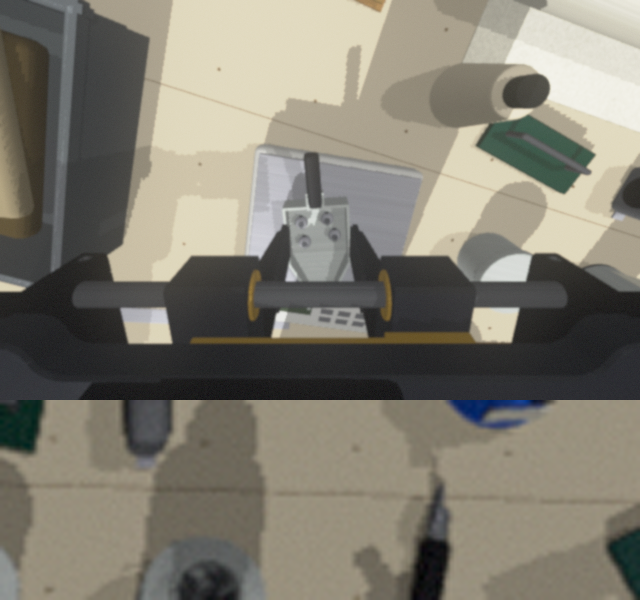

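The handle runs from (311,153) to (316,207), and the pan with four balls is centred near (318,228). The canister mouth is open at about (362,216) in the top image.

```bash
python3 - <<'E'
from h import *
w=dict(np.load("w2.npz")); t=read_camera("top")
g=w["color"].max(2).astype(int)
for v in range(150,212,6):
    x=[u for u in range(295,335) if g[v,u]<95]; print(v,x[0] if x else 0,x[-1] if x else 0, end=" | ")
r=cast(w,312,153,114); b=cast(w,316,205,97); print("\n",r,b,np.arctan2(*(r-b)[1::-1]),"mid",(r+b)/2)
for p,z in (((284,210),97),((349,205),97),((315,262),65)): print(cast(w,*p,z))
print("tcp px",proj(w,state()["eef_pos"]))
gt=t["color"].max(2)[195:240,340:385]; cv2.imwrite("pics/m.png",gt)
for z,nm in((125,"mouth"),): print(proj(t,[529,-223,z]),proj(t,[554,-223,z]),proj(t,[529,-198,z]))
print(gt[5:40:2,4:40:2])
E
```

```text
150 0 0 | 156 305 317 | 162 305 318 | 168 306 318 | 174 306 319 | 180 306 319 | 186 307 320 | 192 307 320 | 198 309 320 | 204 310 320 | 210 0 0 | 
 [590.83968013 275.95937941 114.        ] [533.69165856 253.98980892  97.        ] 0.3670147157471985 mid [562.26566935 264.97459417 105.5       ]
[517.07117814 286.61648743  97.        ]
[544.90659594 218.68819335  97.        ]
[447.01842777 228.51804518  65.        ]
tcp px [319.56082533 242.02878245]
[361.2530028  206.62501251] [361.34516884 198.79749049] [353.29702174 206.39182261]
[[151 129 108 109 109 109 109 108 111 108 110 111 113 110 112 106 140 154]
 [153 129 110 108 110 114 109 111 109 114 111 110 110 110 108 107 145 152]
 [153 129 106 111 109 107 103  98  96 100 100 108 109 111 110 113 153 153]
 [154 127 107 111 100  92  89  91  94  93  97  95  95 106 107 110 151 153]
 [150 113 107 116 113  90  96  95  95  95  96  96  96  99 105 112 153 152]
 [146  90 110 117 115  91  97  90  74  69  81  95  99  97 109 110 152 154]
 [141  98 121 120 113  90  78  76  77  58  47  58  93  96 117 120 151 151]
 [105 110 123 112 103  92  39  56  70  40  38  27  63 100 125 127 147 153]
 [ 98 120 121 113 103  73  43  32  65  46  37  47  63 101 131 128 143 151]
 [ 81 122 116 116  97  72  37  43  39  36  40  45  37 100 132 132 141 153]
 [ 67 122 123 121 110  87  34  40  35  19  20  16  37 116 135 138 143 153]
 [ 64 118 126 125 120  87  53  37  26  17  14  14  51 124 138 138 147 153]
 [ 69 116 127 127 122  47  17  15  15  19   9  14  17  14  65 138 151 152]
 [ 82  94 137 133 118  21  14  19  22  10  13  21  13  16  38 148 153 153]
 [103  82 118 143 139  83  51  23  18  18  14  17  27  49 111 152 150 153]
 [130  85  94 130 150 156 159 148 138 116 114 125 148 152 140 151 154 155]
 [130 121  93 101 121 150 164 171 171 167 162 155 144 130 151 154 149 152]
 [129 131 111  96 104 109 130 152 159 161 143 112 112 152 154 151 151 153]]
```

Call:
{"fn": "carry_out", "kwargs": {
  "moves": [
    {"slide": [0.017, -0.014, 0], "spin": 0},
    {"slide": [0, 0, 0.06], "spin": -0.124},
    {"slide": [0, 0, 0.08], "spin": 0},
    {"slide": [0, 0, 0.08], "spin": 0},
    {"slide": [0, 0, 0.08], "spin": 0},
    {"slide": [0, 0, 0.06], "spin": 0},
    {"slide": [0, 0, 0.027], "spin": 0},
    {"slide": [0, 0, 0], "spin": 0}
  ]
}}

```text
t: 8.67
eef_pos: [561.4, 265.0, 80.8]
tcp_rot: [-3.142, 0.003, 0.373]
ft_force: [0.2, -0.1, 0.6]
opening: 0.396
grip_force: 0.0
```

Call:
{"fn": "carry_out", "kwargs": {
  "moves": [
    {"slide": [0, 0, 0], "spin": 0},
    {"slide": [0, 0, 0], "spin": 0},
    {"slide": [0, 0, 0], "spin": 0},
    {"slide": [0, 0, 0], "spin": 0},
    {"slide": [0, 0, 0], "spin": 0},
    {"slide": [0, 0, 0], "spin": 0},
    {"slide": [0, 0, 0], "spin": 0},
    {"slide": [0, 0, 0], "spin": 0}
  ],
  "hand": 0.88
}}

```text
t: 9.33
eef_pos: [562.6, 265.3, 84.0]
tcp_rot: [3.142, -0.002, 0.374]
ft_force: [0.6, 1.7, 7.4]
opening: 0.166
grip_force: 29.9
```

Call:
{"fn": "carry_out", "kwargs": {
  "moves": [
    {"slide": [0, 0, -0.005], "spin": 0},
    {"slide": [0, 0, -0.01], "spin": 0},
    {"slide": [0, 0, -0.015], "spin": 0},
    {"slide": [0, 0, -0.015], "spin": 0},
    {"slide": [0, 0, -0.015], "spin": 0},
    {"slide": [0, 0, -0.01], "spin": 0},
    {"slide": [0, 0, -0.005], "spin": 0},
    {"slide": [0, 0, 0], "spin": 0},
    {"slide": [0, 0, 0], "spin": 0}
  ]
}}

```text
t: 10.08
eef_pos: [561.9, 265.0, 112.8]
tcp_rot: [3.141, -0.0, 0.374]
ft_force: [-1.0, -0.2, -0.8]
opening: 0.167
grip_force: 29.9
```

```bash
python3 - <<'E'
from h import *
s=read_camera("scene"); st=state(); print(st["eef_pos"],st["ft_force"],st["moment"])
np.savez("s4.npz",**s)
cv2.imwrite("pics/s4.png",crop(s,340,225,160,120,5))
E
```

```text
[561.78993095 264.97935918 112.64678913] [ 0.54011462 -0.11400845 -1.17190545] [ 0.04822472 -0.08495546 -0.03001579]
```

View pics/s4.png

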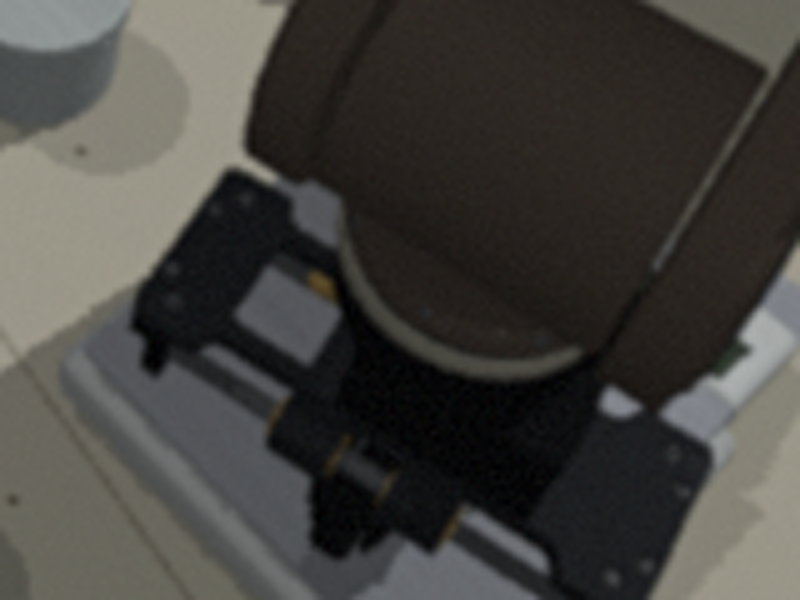

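```bash
python3 - <<'E'
from h import *
F=[];M=[]
for i in range(16):
    w=read_camera("wrist"); s=state(); F.append(s["ft_force"]);M.append(s["moment"])
print(np.mean(F,0),np.std(F,0)/4,np.mean(M,0),np.std(M,0)/4)
np.savez("w4.npz",**w)
cv2.imwrite("pics/w4.png",crop(w,220,130,200,150,4))
T=np.array([561.8,265,112.7]); c,s_=np.cos(.374),np.sin(.374); ax=np.array([-c,-s_,0]);ay=np.array([s_,-c,0])
H=T+[0,0,19]
for n,f,y,z in(("rearL",79-37,38,-4),("rearR",79-37,-38,-4),("lip",184,0,-36),("pan",79,0,-36)): print(n,proj(w,H+f*ax+y*ay+[0,0,z]))
E
```

```text
[-0.0862388  -0.11630943 -1.73757523] [0.08032182 0.1219941  0.0979839 ] [ 0.04717384 -0.13927392 -0.00871655] [0.00721733 0.00459035 0.00700666]
rearL [379.19565384 313.24361901]
rearR [258.9012927  313.10685057]
lip [318.92049977 424.04198744]
pan [319.04362179 325.19574547]
```

View pics/w4.png

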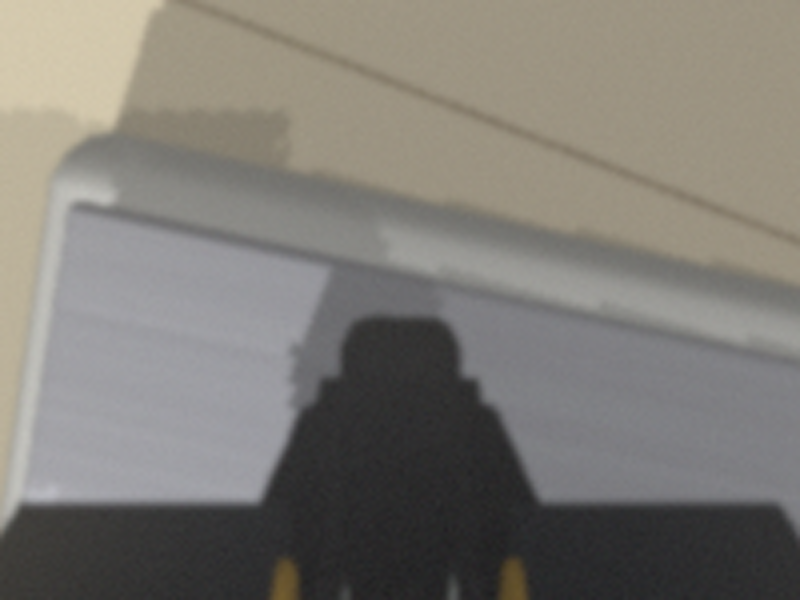

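```bash
python3 - <<'E'
from h import *
t=read_camera("top"); s=read_camera("scene")
X=[495,-223,128]
for n,c in(("top",t),("scene",s)):
    print(n,"mouth",proj(c,[529,-223,125]),"rim+x",proj(c,[557,-223,125]),"rim-x",proj(c,[501,-223,125]),"hinge",proj(c,X),"tabend",proj(c,[495-17,-223,220]),"body+x",proj(c,[579,-223,90]),"+y",proj(c,[529,-195,125]),"-y",proj(c,[529,-251,125]),"body+y",proj(c,[529,-173,90]),proj(c,[529,-273,90]))
g=t["color"].max(2).astype(int); print("col361",[(v,g[v,361]) for v in range(186,232)]); print("row208",[(u,g[208,u]) for u in range(338,386)])
cv2.imwrite("pics/m5.png",np.hstack([crop(t,330,180,66,60,6),crop(s,277,130,66,60,6)]))
w=dict(np.load("w4.npz"));gw=w["color"].max(2).astype(int);print([(v,gw[v,320]) for v in range(200,220,1)])
T=np.array([561.8,265,112.7]);r=np.array([np.cos(.374),np.sin(.374),0])
for d in(-5,0,5):print(d,proj(w,T+[0,0,19+16]+(31+d)*r))
E
```

```text
top mouth [361.2530028  206.62501251] rim+x [361.35619426 197.86111858] rim-x [361.14916337 215.44393856] hinge [361.22460519 217.20074821] tabend [364.35276301 218.3512323 ] body+x [360.32630978 193.15756072] +y [352.34217227 206.36383596] -y [370.16137476 206.886117  ] body+y [344.56756538 207.99000404] [375.705645   208.90176774]
scene mouth [297.217546 161.922798] rim+x [287.88195506 165.94093263] rim-x [306.37546275 157.98113618] hinge [308.28255385 156.32509358] tabend [313.09348908 126.77012519] body+x [281.56146418 178.39454724] +y [302.55271424 168.34901504] -y [292.04927217 155.69760552] body+y [307.29226596 182.76950569] [288.99321191 160.26009902]
col361 [(186, np.int64(111)), (187, np.int64(110)), (188, np.int64(107)), (189, np.int64(109)), (190, np.int64(107)), (191, np.int64(107)), (192, np.int64(100)), (193, np.int64(108)), (194, np.int64(109)), (195, np.int64(109)), (196, np.int64(108)), (197, np.int64(108)), (198, np.int64(105)), (199, np.int64(109)), (200, np.int64(110)), (201, np.int64(106)), (202, np.int64(107)), (203, np.int64(106)), (204, np.int64(95)), (205, n
[... 1426 characters left out ...]
0)), (378, np.int64(149)), (379, np.int64(152)), (380, np.int64(147)), (381, np.int64(151)), (382, np.int64(149)), (383, np.int64(150)), (384, np.int64(150)), (385, np.int64(152))]
[(200, np.int64(110)), (201, np.int64(110)), (202, np.int64(111)), (203, np.int64(111)), (204, np.int64(111)), (205, np.int64(111)), (206, np.int64(112)), (207, np.int64(110)), (208, np.int64(99)), (209, np.int64(78)), (210, np.int64(60)), (211, np.int64(55)), (212, np.int64(54)), (213, np.int64(54)), (214, np.int64(53)), (215, np.int64(54)), (216, np.int64(52)), (217, np.int64(50)), (218, np.int64(55)), (219, np.int64(51))]
-5 [319.15518045 226.06712056]
0 [319.16673346 216.69544037]
5 [319.17852209 207.1326257 ]
```

View pics/m5.png

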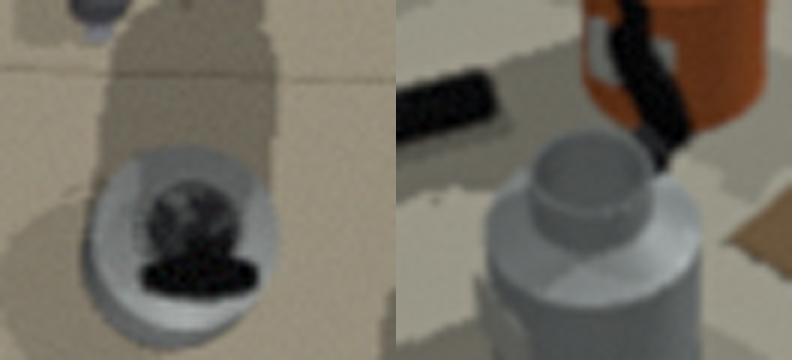

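The top crop puts the mouth at about (194,226) and the scene crop at about (591,172). The canister slid toward the robot while I opened the lid.

```bash
python3 - <<'E'
from h import *
t=read_camera("top"); s=read_camera("scene")
print(cast(t,362.3,217.7,125),cast(s,309.5,158.7,125))
# initial mouth in same fashion: lid disc centre initially
print("init",cast(t,362.9,206.8,132),cast(s,299,161.5,132))
# outline of body at shoulder in top: leftmost/rightmost and front
print("shoulder",cast(t,360.8,180+225/6,90), "init sh", cast(t,325+188/5.333,180+163/5.333,90))
print(proj(t,[529,-223,125])-proj(t,[489,-223,125]))
E
```

```text
[ 493.97353792 -226.6844991   125.        ] [ 495.37018005 -216.21664604  125.        ]
init [ 527.39220565 -227.4564907   132.        ] [ 527.50898    -215.47104189  132.        ]
shoulder [ 499.7174668  -225.46333137   90.        ] init sh [ 522.12778221 -223.44144754   90.        ]
[  0.14854193 -12.61544098]
```

Call:
{"fn": "carry_out", "kwargs": {
  "moves": [
    {"slide": [0, 0, -0.01], "spin": 0},
    {"slide": [0, 0, -0.02], "spin": 0},
    {"slide": [0, 0, -0.03], "spin": 0},
    {"slide": [0, 0, -0.035], "spin": 0},
    {"slide": [0, 0, -0.04], "spin": 0},
    {"slide": [0, 0, -0.04], "spin": 0},
    {"slide": [0, 0, -0.035], "spin": 0},
    {"slide": [0, 0, -0.03], "spin": 0},
    {"slide": [0, 0, -0.03], "spin": 0},
    {"slide": [0, 0, -0.02], "spin": 0},
    {"slide": [0, 0, -0.015], "spin": 0},
    {"slide": [0, 0, -0.005], "spin": 0}
  ]
}}

```text
t: 12.13
eef_pos: [562.1, 265.1, 238.3]
tcp_rot: [3.141, -0.002, 0.374]
ft_force: [0.1, 0.1, -2.0]
opening: 0.166
grip_force: 29.9
```

Call:
{"fn": "carry_out", "kwargs": {
  "moves": [
    {"slide": [0, 0, 0], "spin": 0.03},
    {"slide": [0, 0, 0], "spin": 0.06},
    {"slide": [0, 0, 0], "spin": 0.08},
    {"slide": [0, 0, 0], "spin": 0.09},
    {"slide": [0, 0, 0], "spin": 0.09},
    {"slide": [0, 0, 0], "spin": 0.09},
    {"slide": [0, 0, 0], "spin": 0.09},
    {"slide": [0, 0, 0], "spin": 0.08},
    {"slide": [0, 0, 0], "spin": 0.06},
    {"slide": [0, 0, 0], "spin": 0.03},
    {"slide": [0, 0, 0], "spin": 0.01},
    {"slide": [0, 0, 0], "spin": 0}
  ]
}}

```text
t: 13.13
eef_pos: [561.8, 265.0, 236.4]
tcp_rot: [3.141, 0.001, 0.002]
ft_force: [0.3, 0.2, -1.8]
opening: 0.164
grip_force: 29.9
```

```bash
cat >> h.py <<'E'
def tail(n=1):
    """row of the handle's rear end in the wrist picture (level: about 209), mean force and moment"""
    F=[];M=[]
    for i in range(n):
        w=read_camera("wrist"); s=state(); F.append(s["ft_force"]); M.append(s["moment"])
    g=w["color"].max(2).astype(int)[150:260,316:324].mean(1)
    d=np.where(g<72)[0]
    print("tail",150+d[0] if len(d) else None,"F",np.mean(F,0).round(2),"M",np.mean(M,0).round(3),"pos",s["eef_pos"].round(1),s["tcp_rot"].round(3))
E
python3 -c "
from h import *
tail(4)"
```

```text
tail 211 F [ 0.15 -0.56 -1.58] M [ 0.018 -0.135  0.003] pos [561.9 265.1 236.8] [3.141e+00 0.000e+00 3.000e-03]
```

Call:
{"fn": "carry_out", "kwargs": {
  "moves": [
    {"slide": [0.0025, 0.01, 0], "spin": 0},
    {"slide": [0.005, 0.02, 0], "spin": 0},
    {"slide": [0.0075, 0.03, 0], "spin": 0},
    {"slide": [0.01, 0.04, 0], "spin": 0},
    {"slide": [0.0125, 0.05, 0], "spin": 0},
    {"slide": [0.015, 0.06, 0], "spin": 0},
    {"slide": [0.015, 0.06, 0], "spin": 0},
    {"slide": [0.015, 0.06, 0], "spin": 0},
    {"slide": [0.015, 0.06, 0], "spin": 0},
    {"slide": [0.015, 0.06, 0], "spin": 0},
    {"slide": [0.015, 0.06, 0], "spin": 0},
    {"slide": [0.015, 0.06, 0], "spin": 0}
  ]
}}

```text
t: 14.33
eef_pos: [619.5, 34.7, 236.9]
tcp_rot: [3.141, -0.0, 0.002]
ft_force: [0.2, -0.2, -1.4]
opening: 0.164
grip_force: 29.9
```

Call:
{"fn": "carry_out", "kwargs": {
  "moves": [
    {"slide": [0.015, 0.06, 0], "spin": 0},
    {"slide": [0.015, 0.06, 0], "spin": 0},
    {"slide": [0.015, 0.06, 0], "spin": 0},
    {"slide": [0.015, 0.06, 0], "spin": 0},
    {"slide": [0.015, 0.06, 0], "spin": 0},
    {"slide": [0.015, 0.06, 0], "spin": 0},
    {"slide": [0.015, 0.06, 0], "spin": 0},
    {"slide": [0.0165, 0.06, 0], "spin": 0},
    {"slide": [0.0155, 0.055, 0], "spin": 0},
    {"slide": [0.014, 0.05, 0], "spin": 0},
    {"slide": [0.009, 0.035, 0], "spin": 0},
    {"slide": [0.005, 0.02, 0], "spin": 0}
  ]
}}

```text
t: 15.33
eef_pos: [685.7, -221.3, 236.5]
tcp_rot: [3.141, 0.0, 0.001]
ft_force: [0.2, -0.5, -1.7]
opening: 0.165
grip_force: 29.9
```

Call:
{"fn": "carry_out", "kwargs": {
  "moves": [
    {"slide": [0.001, 0.007, 0], "spin": 0},
    {"slide": [0, 0, 0.01], "spin": 0},
    {"slide": [0, 0, 0.02], "spin": 0},
    {"slide": [0, 0, 0.03], "spin": 0},
    {"slide": [0, 0, 0.03], "spin": 0},
    {"slide": [0, 0, 0.03], "spin": 0},
    {"slide": [0, 0, 0.025], "spin": 0},
    {"slide": [0, 0, 0.02], "spin": 0},
    {"slide": [0, 0, 0.01], "spin": 0},
    {"slide": [0, 0, 0], "spin": 0},
    {"slide": [0, 0, 0], "spin": 0}
  ]
}}

```text
t: 16.25
eef_pos: [686.6, -221.5, 166.9]
tcp_rot: [3.141, -0.0, 0.002]
ft_force: [0.4, -0.3, -1.9]
opening: 0.168
grip_force: 29.9
```

```bash
python3 -c "
from h import *
tail(4)
s=read_camera('scene');np.savez('s6.npz',**s);cv2.imwrite('pics/s6.png',crop(s,240,110,120,100,5))
print(proj(s,[504,-222,146]),proj(s,[496,-222,125]))"
```

```text
tail 210 F [ 0.37  0.22 -1.75] M [ 0.037 -0.116  0.016] pos [ 686.6 -221.6  167.6] [ 3.141e+00 -1.000e-03  2.000e-03]
[305.31483902 152.79514795] [308.18406368 157.50600246]
```

Call:
{"fn": "carry_out", "kwargs": {
  "moves": [
    {"slide": [0, 0, 0.008], "spin": 0},
    {"slide": [0, 0, 0.015], "spin": 0},
    {"slide": [0, 0, 0.018], "spin": 0},
    {"slide": [0, 0, 0.012], "spin": 0},
    {"slide": [0, 0, 0.008], "spin": 0},
    {"slide": [0, 0, 0], "spin": 0},
    {"slide": [0, 0, 0], "spin": 0}
  ]
}}

```text
t: 17.08
eef_pos: [686.4, -221.5, 142.2]
tcp_rot: [-3.142, 0.0, 0.002]
ft_force: [0.5, -0.6, -1.5]
opening: 0.167
grip_force: 29.9
```

```bash
python3 -c "
from h import *
tail(4)"
```

```text
tail 210 F [ 0.43  0.03 -1.89] M [ 0.047 -0.107 -0.023] pos [ 686.6 -221.5  142.8] [ 3.141e+00 -1.000e-03  2.000e-03]
```

Call:
{"fn": "carry_out", "kwargs": {
  "moves": [
    {"slide": [0, 0, 0.004], "spin": 0},
    {"slide": [0, 0, 0.004], "spin": 0},
    {"slide": [0, 0, 0.003], "spin": 0},
    {"slide": [0, 0, 0], "spin": 0},
    {"slide": [0, 0, 0], "spin": 0}
  ]
}}

```text
t: 17.7
eef_pos: [686.3, -221.5, 138.1]
tcp_rot: [3.141, 0.0, 0.002]
ft_force: [-0.4, -0.6, 0.3]
opening: 0.168
grip_force: 30.0
```

```bash
python3 -c "
from h import *
tail(5)"
```

```text
tail 210 F [-1.1  -0.18  0.2 ] M [-0.039  0.315  0.11 ] pos [ 686.3 -221.5  138.1] [3.142e+00 0.000e+00 2.000e-03]
```

Call:
{"fn": "carry_out", "kwargs": {
  "moves": [
    {"slide": [0, 0, 0], "spin": 0},
    {"slide": [0, 0, 0], "spin": 0}
  ],
  "hand": 0.84
}}

```text
t: 18.12
eef_pos: [686.4, -221.5, 138.1]
tcp_rot: [3.142, 0.0, 0.002]
ft_force: [-0.5, -0.4, -0.4]
opening: 0.166
grip_force: 30.0
```

Call:
{"fn": "carry_out", "kwargs": {
  "moves": [
    {"slide": [0, 0, 0], "spin": 0},
    {"slide": [0, 0, 0], "spin": 0}
  ],
  "hand": 0.837
}}

```text
t: 18.28
eef_pos: [686.4, -221.5, 138.1]
tcp_rot: [3.141, 0.0, 0.002]
ft_force: [-0.7, -0.7, 0.3]
opening: 0.165
grip_force: 25.8
```

Call:
{"fn": "carry_out", "kwargs": {
  "moves": [
    {"slide": [0, 0, 0], "spin": 0},
    {"slide": [0, 0, 0], "spin": 0}
  ],
  "hand": 0.835
}}

```text
t: 18.45
eef_pos: [686.4, -221.4, 138.1]
tcp_rot: [-3.142, 0.0, 0.002]
ft_force: [-0.6, 0.0, -0.1]
opening: 0.169
grip_force: 16.0
```

Call:
{"fn": "carry_out", "kwargs": {
  "moves": [
    {"slide": [0, 0, 0], "spin": 0},
    {"slide": [0, 0, -0.005], "spin": 0},
    {"slide": [-0.001, 0, -0.01], "spin": 0},
    {"slide": [-0.003, 0, -0.015], "spin": 0},
    {"slide": [0, 0, 0], "spin": 0}
  ],
  "hand": 0.8335
}}

```text
t: 18.87
eef_pos: [685.2, -221.7, 151.7]
tcp_rot: [3.141, -0.002, 0.002]
ft_force: [0.1, -0.4, -0.9]
opening: 0.169
grip_force: 8.7
```

```bash
python3 -c "
from h import *
tail(4);print(state()['grip_force'])"
```

```text
tail 212 F [ 0.17 -0.31 -0.78] M [-0.038  0.051  0.066] pos [ 684.8 -221.5  150.2] [ 3.141e+00 -0.000e+00  2.000e-03]
8.692111372947693
```

Call:
{"fn": "carry_out", "kwargs": {
  "moves": [
    {"slide": [-0.01, 0, -0.025], "spin": 0},
    {"slide": [-0.01, 0, -0.025], "spin": 0},
    {"slide": [-0.009, 0, -0.019], "spin": 0},
    {"slide": [-0.009, 0, -0.019], "spin": 0},
    {"slide": [0, 0, 0], "spin": 0},
    {"slide": [0, 0, 0], "spin": 0},
    {"slide": [-0.006, 0, -0.009], "spin": 0},
    {"slide": [-0.005, 0, -0.009], "spin": 0},
    {"slide": [0, 0, 0], "spin": 0},
    {"slide": [0, 0, 0], "spin": 0}
  ]
}}

```text
t: 19.9
eef_pos: [665.1, -221.5, 192.5]
tcp_rot: [3.142, 0.0, 0.002]
ft_force: [-0.2, -0.6, -0.8]
opening: 0.169
grip_force: 9.0
```

```bash
python3 -c "
from h import *
tail(4);print(state()['grip_force'])"
```

```text
tail 220 F [-0.45 -0.8  -0.96] M [-0.048  0.143  0.043] pos [ 665.2 -221.5  192.3] [-3.142e+00  0.000e+00  2.000e-03]
8.997201472520828
```

Call:
{"fn": "carry_out", "kwargs": {
  "moves": [
    {"slide": [-0.006, 0, -0.009], "spin": 0},
    {"slide": [-0.006, 0, -0.009], "spin": 0},
    {"slide": [0, 0, 0], "spin": 0},
    {"slide": [-0.012, 0, -0.0175], "spin": 0},
    {"slide": [0, 0, 0], "spin": 0},
    {"slide": [-0.012, 0, -0.0175], "spin": 0},
    {"slide": [0, 0, 0], "spin": 0},
    {"slide": [0, 0, 0], "spin": 0},
    {"slide": [-0.014, 0, -0.0155], "spin": 0},
    {"slide": [-0.014, 0, -0.0155], "spin": 0},
    {"slide": [0, 0, 0], "spin": 0},
    {"slide": [0, 0, 0], "spin": 0}
  ]
}}

```text
t: 21.1
eef_pos: [639.5, -221.7, 226.9]
tcp_rot: [3.141, -0.001, 0.002]
ft_force: [0.5, 0.1, -1.1]
opening: 0.169
grip_force: 9.2
```

```bash
python3 -c "
from h import *
tail(8);print(state()['grip_force'])"
```

```text
tail 227 F [-0.   -0.15 -1.23] M [ 0.025 -0.061 -0.005] pos [ 639.7 -221.6  225.9] [-3.142e+00  0.000e+00  2.000e-03]
9.208230972290039
```

Call:
{"fn": "carry_out", "kwargs": {
  "moves": [
    {"slide": [-0.016, 0, -0.0135], "spin": 0},
    {"slide": [-0.016, 0, -0.0135], "spin": 0},
    {"slide": [-0.016, 0, -0.0135], "spin": 0},
    {"slide": [0, 0, 0], "spin": 0},
    {"slide": [0, 0, 0], "spin": 0},
    {"slide": [0, 0, 0], "spin": 0},
    {"slide": [0, 0, 0], "spin": 0},
    {"slide": [0, 0, 0], "spin": 0},
    {"slide": [0, 0, 0], "spin": 0}
  ]
}}

```text
t: 22.25
eef_pos: [620.5, -221.6, 242.0]
tcp_rot: [-3.142, 0.0, 0.002]
ft_force: [0.4, 0.9, -0.7]
opening: 0.168
grip_force: 9.2
```

```bash
python3 -c "
from h import *
tail(8)
t=read_camera('top');np.savez('t7.npz',**t)"
```

```text
tail 227 F [ 0.07  0.08 -1.3 ] M [ 0.028 -0.071  0.003] pos [ 620.4 -221.6  242.3] [ 3.142e+00 -0.000e+00  2.000e-03]
```

```bash
python3 -c "
from h import *
tail(24)"
```

```text
tail 227 F [-0.05 -0.04 -1.31] M [ 0.015 -0.066 -0.003] pos [ 620.4 -221.6  242.3] [ 3.142e+00 -0.000e+00  2.000e-03]
```

Call:
{"fn": "carry_out", "kwargs": {
  "moves": [
    {"slide": [0, 0, 0], "spin": 0},
    {"slide": [0, 0, 0], "spin": 0},
    {"slide": [0, 0, -0.02], "spin": 0},
    {"slide": [0, 0, -0.04], "spin": 0},
    {"slide": [0, 0, -0.05], "spin": 0},
    {"slide": [0, 0, -0.05], "spin": 0},
    {"slide": [0, 0, -0.02], "spin": 0},
    {"slide": [0, 0, 0], "spin": 0}
  ],
  "hand": 0.88
}}

```text
t: 24.57
eef_pos: [620.9, -221.8, 316.7]
tcp_rot: [3.14, -0.004, 0.002]
ft_force: [-0.1, 0.6, -1.7]
opening: 0.166
grip_force: 30.0
```

Call:
{"fn": "carry_out", "kwargs": {
  "moves": [
    {"slide": [0, -0.02, 0], "spin": 0},
    {"slide": [0, -0.04, 0], "spin": 0},
    {"slide": [-0.01, -0.06, 0], "spin": 0},
    {"slide": [-0.015, -0.07, 0], "spin": 0},
    {"slide": [-0.015, -0.07, 0], "spin": 0},
    {"slide": [-0.015, -0.07, 0], "spin": 0},
    {"slide": [-0.015, -0.07, 0], "spin": 0},
    {"slide": [-0.015, -0.07, 0], "spin": 0},
    {"slide": [-0.015, -0.07, 0], "spin": 0},
    {"slide": [-0.015, -0.07, 0], "spin": 0},
    {"slide": [-0.015, -0.07, 0], "spin": 0},
    {"slide": [-0.015, -0.07, 0], "spin": 0}
  ]
}}

```text
t: 25.57
eef_pos: [560.3, 80.7, 313.1]
tcp_rot: [-3.141, 0.002, 0.003]
ft_force: [-0.5, -0.3, -0.7]
opening: 0.167
grip_force: 30.0
```

Call:
{"fn": "carry_out", "kwargs": {
  "moves": [
    {"slide": [-0.015, -0.07, 0], "spin": 0},
    {"slide": [-0.015, -0.07, 0], "spin": 0},
    {"slide": [-0.015, -0.07, 0], "spin": 0},
    {"slide": [-0.015, -0.06, 0], "spin": 0},
    {"slide": [-0.015, -0.05, 0], "spin": 0},
    {"slide": [-0.01, -0.02, 0], "spin": 0},
    {"slide": [0, -0.01, 0], "spin": 0},
    {"slide": [0, 0, 0], "spin": 0}
  ]
}}

```text
t: 26.23
eef_pos: [526.8, 218.9, 313.7]
tcp_rot: [3.141, 0.001, 0.004]
ft_force: [0.5, -0.9, -1.7]
opening: 0.165
grip_force: 30.0
```

```bash
python3 - <<'E'
from h import *
t=read_camera("top")
im=cv2.imread("pics/top0.png"); hsv=cv2.cvtColor(im,cv2.COLOR_BGR2HSV)
m=cv2.inRange(hsv,(105,12,70),(150,80,200)); m[:180]=0;m[262:]=0;m[:,:175]=0;m[:,270:]=0
c=max(cv2.findContours(cv2.morphologyEx(m,cv2.MORPH_CLOSE,np.ones((9,9))),0,2)[0],key=cv2.contourArea)
r=cv2.minAreaRect(c);print(r);print([cast(t,*p,62).round() for p in cv2.boxPoints(r)],cast(t,*r[0],62))
b=cv2.cvtColor(t["color"],cv2.COLOR_RGB2GRAY)[190:240,335:390];b=t["color"].max(2)[195:240,340:385]
print("canister mouth px dark rows col361",[int(x) for x in t["color"].max(2)[200:232,361]])
tail(8)
E
```

```text
((222.256103515625, 219.8048858642578), (57.31396484375, 62.83553695678711), 83.6598129272461)
[array([562., 338.,  62.]), array([591., 136.,  62.]), array([405., 106.,  62.]), array([377., 304.,  62.])] [483.15619674 220.89724071  62.        ]
canister mouth px dark rows col361 [109, 112, 109, 106, 97, 94, 91, 93, 95, 90, 70, 53, 51, 63, 72, 67, 51, 66, 71, 61, 45, 48, 44, 26, 18, 13, 15, 11, 15, 39, 101, 169]
tail 226 F [ 0.01 -0.23 -1.18] M [ 0.025 -0.068 -0.006] pos [527.6 217.8 314.2] [ 3.142e+00 -0.000e+00  2.000e-03]
```

Call:
{"fn": "carry_out", "kwargs": {
  "moves": [
    {"slide": [0.025, 0, 0.02], "spin": 0},
    {"slide": [0, 0, 0.05], "spin": 0},
    {"slide": [0, 0, 0.06], "spin": 0},
    {"slide": [0, 0, 0.06], "spin": 0},
    {"slide": [0, 0, 0.06], "spin": 0},
    {"slide": [0, 0, 0.04], "spin": 0},
    {"slide": [0, 0, 0.02], "spin": 0},
    {"slide": [0, 0, 0], "spin": 0}
  ]
}}

```text
t: 27.35
eef_pos: [537.3, 217.9, 188.2]
tcp_rot: [3.141, 0.003, 0.002]
ft_force: [-1.1, -0.4, -0.4]
opening: 0.168
grip_force: 30.0
```

Call:
{"fn": "carry_out", "kwargs": {
  "moves": [
    {"slide": [0, 0, 0], "spin": 0},
    {"slide": [0, 0, 0], "spin": 0},
    {"slide": [0, 0, 0.01], "spin": 0},
    {"slide": [0, 0, 0.01], "spin": 0},
    {"slide": [0, 0, 0.01], "spin": 0},
    {"slide": [0, 0, 0.01], "spin": 0},
    {"slide": [0.011, 0, 0.014], "spin": 0},
    {"slide": [0, 0, 0], "spin": 0}
  ],
  "hand": 0.8335
}}

```text
t: 28.02
eef_pos: [542.1, 218.1, 167.5]
tcp_rot: [3.141, 0.001, 0.002]
ft_force: [-0.5, -1.5, -2.1]
opening: 0.164
grip_force: 9.2
```

```bash
python3 -c "
from h import *
tail(6)"
```

```text
tail 226 F [-0.07  0.34 -1.29] M [ 0.036 -0.067 -0.015] pos [541.9 218.2 168.8] [ 3.142e+00 -0.000e+00  2.000e-03]
```

Call:
{"fn": "carry_out", "kwargs": {
  "moves": [
    {"slide": [0, 0, 0.01], "spin": 0},
    {"slide": [0, 0, 0.01], "spin": 0},
    {"slide": [0.003, 0, 0.01], "spin": 0},
    {"slide": [0.006, 0, 0.01], "spin": 0},
    {"slide": [0, 0, 0], "spin": 0}
  ]
}}

```text
t: 28.73
eef_pos: [545.6, 218.1, 151.8]
tcp_rot: [3.141, 0.001, 0.002]
ft_force: [0.4, 0.4, -0.1]
opening: 0.171
grip_force: 9.1
```

```bash
python3 -c "
from h import *
tail(6)"
```

```text
tail 221 F [ 0.26 -0.07 -1.02] M [ 0.039 -0.055  0.005] pos [545.3 218.2 152.6] [3.141e+00 0.000e+00 2.000e-03]
```

Call:
{"fn": "carry_out", "kwargs": {
  "moves": [
    {"slide": [0.012, 0, 0.02], "spin": 0},
    {"slide": [0.012, 0, 0.02], "spin": 0},
    {"slide": [0.01, 0, 0.021], "spin": 0},
    {"slide": [0.01, 0, 0.021], "spin": 0},
    {"slide": [0.008, 0, 0.022], "spin": 0},
    {"slide": [0.008, 0, 0.022], "spin": 0},
    {"slide": [0.0055, 0, 0.022], "spin": 0},
    {"slide": [0.0055, 0, 0.01], "spin": 0},
    {"slide": [0, 0, 0], "spin": 0}
  ]
}}

```text
t: 29.78
eef_pos: [573.5, 218.1, 88.0]
tcp_rot: [3.141, 0.002, 0.002]
ft_force: [-0.3, -0.0, -0.2]
opening: 0.171
grip_force: 8.6
```

```bash
python3 -c "
from h import *
tail(6)"
```

```text
tail 208 F [-0.21 -0.19 -0.93] M [ 0.036 -0.064  0.008] pos [573.9 218.3  89.9] [-3.142e+00 -1.000e-03  2.000e-03]
```

Call:
{"fn": "carry_out", "kwargs": {
  "moves": [
    {"slide": [0.001, 0, 0.006], "spin": 0},
    {"slide": [0, 0, 0.006], "spin": 0},
    {"slide": [0, 0, 0.004], "spin": 0},
    {"slide": [0, 0, 0], "spin": 0},
    {"slide": [0, 0, 0], "spin": 0}
  ]
}}

```text
t: 30.5
eef_pos: [575.4, 218.4, 83.7]
tcp_rot: [-3.141, -0.003, 0.002]
ft_force: [3.3, 0.4, 3.6]
opening: 0.169
grip_force: 8.6
```

Call:
{"fn": "carry_out", "kwargs": {
  "moves": [
    {"slide": [0, 0, 0], "spin": 0},
    {"slide": [0, 0, 0], "spin": 0},
    {"slide": [0, 0, 0], "spin": 0},
    {"slide": [0, 0, 0], "spin": 0}
  ],
  "hand": 0.6
}}

```text
t: 30.83
eef_pos: [573.8, 218.2, 82.7]
tcp_rot: [3.141, 0.001, 0.002]
ft_force: [-0.1, 0.7, -1.0]
opening: 0.378
grip_force: 0.0
```

Call:
{"fn": "carry_out", "kwargs": {
  "moves": [
    {"slide": [0, 0, -0.03], "spin": 0},
    {"slide": [0, 0, -0.06], "spin": 0},
    {"slide": [0, 0, -0.09], "spin": 0},
    {"slide": [0, 0, -0.09], "spin": 0},
    {"slide": [0, 0, -0.09], "spin": 0},
    {"slide": [0, 0, -0.09], "spin": 0},
    {"slide": [0, 0, 0], "spin": 0}
  ]
}}

```text
t: 31.42
eef_pos: [576.0, 218.9, 271.2]
tcp_rot: [-3.139, -0.011, 0.002]
ft_force: [0.5, 0.2, -0.1]
opening: 0.397
grip_force: 0.0
```

```bash
python3 - <<'E'
from h import *
w=read_camera("wrist"); np.savez("w8.npz",**w); print(state()["eef_pos"])
hsv=cv2.cvtColor(w["color"],cv2.COLOR_RGB2HSV); g=w["color"].max(2).astype(int)
p=proj(w,[574.5,218,101]);print("handle px pred",p, "rear",proj(w,[608,218,114]),"pan",proj(w,[495.5,218,65]))
for v in range(int(p[1])-40,int(p[1])+40,6):
    x=[u for u in range(290,350) if g[v,u]<95]; print(v,(x[0],x[-1],len(x)) if x else 0,end=" | ")
E
```

```text
[575.1135575  218.58560167 267.69027828]
handle px pred [320.57378292 181.06421479] rear [320.7359533  154.79245263] pan [320.26040599 230.14169601]
141 0 | 147 0 | 153 0 | 159 (315, 326, 12) | 165 (314, 326, 13) | 171 (314, 326, 13) | 177 (314, 326, 13) | 183 (314, 326, 13) | 189 (314, 326, 13) | 195 (314, 325, 12) | 201 (315, 325, 11) | 207 0 | 213 0 | 219 0 |
```

Call:
{"fn": "carry_out", "kwargs": {
  "moves": [
    {"slide": [-0.0355, 0.092, -0.005], "spin": 0},
    {"slide": [-0.0355, 0.092, -0.005], "spin": 0},
    {"slide": [-0.0355, 0.092, -0.005], "spin": 0},
    {"slide": [-0.0355, 0.092, -0.005], "spin": 0},
    {"slide": [-0.0355, 0.092, -0.005], "spin": 0},
    {"slide": [-0.0355, 0.092, -0.005], "spin": 0},
    {"slide": [-0.0355, 0.092, -0.005], "spin": 0},
    {"slide": [-0.0355, 0.092, -0.005], "spin": 0},
    {"slide": [-0.0355, 0.092, -0.005], "spin": 0},
    {"slide": [-0.0355, 0.092, -0.005], "spin": 0},
    {"slide": [-0.0355, 0.092, -0.005], "spin": 0},
    {"slide": [-0.0355, 0.092, -0.005], "spin": 0}
  ],
  "hand": 1
}}

```text
t: 32.47
eef_pos: [403.3, -225.0, 286.8]
tcp_rot: [-3.141, 0.001, 0.002]
ft_force: [0.9, -0.7, -0.6]
opening: 0.004
grip_force: 0.0
```

```bash
python3 - <<'E'
from h import *
s=state();print(s["eef_pos"],s["opening"])
c=read_camera("scene");m=c["color"].max(2);a=m[110:170,290:350]
# dark lid pixels in the scene view
d=(a<45).astype(np.uint8);n,l,st,ce=cv2.connectedComponentsWithStats(d);print(st[1:].tolist())
print("pred tabend at 1.75/1.9",[proj(c,[462+94*np.cos(a),-222,125+94*np.sin(a)]).round() for a in(1.6,1.75,1.9)],"hinge",proj(c,[462,-222,125]))
w=read_camera("wrist");np.savez("w9.npz",**w)
# canister mouth in wrist
print(proj(w,[496,-222,125]),proj(w,[452,-222,215]))
E
```

```text
[ 403.32496345 -224.95786595  286.81160155] 0.003537995046462868
[[22, 0, 21, 11, 132], [24, 15, 13, 33, 225], [0, 32, 4, 9, 27]]
pred tabend at 1.75/1.9 [array([320., 125.]), array([324., 123.]), array([329., 123.])] hinge [319.0398868 152.8300834]
[311.70801227  94.84961622] [309.5026768  147.59998251]
```

Call:
{"fn": "carry_out", "kwargs": {
  "moves": [
    {"slide": [0, 0, 0.06], "spin": 0},
    {"slide": [0, 0, 0.08], "spin": 0},
    {"slide": [0, 0, 0.06], "spin": 0},
    {"slide": [0, 0, 0.03], "spin": 0},
    {"slide": [0, 0, 0], "spin": 0},
    {"slide": [0.02, 0, 0], "spin": 0},
    {"slide": [0.02, 0, 0], "spin": 0},
    {"slide": [0.02, 0, 0], "spin": 0},
    {"slide": [0.02, 0, 0], "spin": 0}
  ]
}}

```text
t: 33.32
eef_pos: [438.2, -223.7, 195.9]
tcp_rot: [3.141, -0.001, 0.003]
ft_force: [0.2, 0.6, -0.6]
opening: -0.0
grip_force: 0.0
```

Call:
{"fn": "carry_out", "kwargs": {
  "moves": [
    {"slide": [0.02, 0, 0], "spin": 0},
    {"slide": [0.02, 0, 0], "spin": 0},
    {"slide": [0.02, 0, 0], "spin": 0},
    {"slide": [0.02, 0, 0], "spin": 0},
    {"slide": [0.02, 0, 0], "spin": 0},
    {"slide": [0.02, 0, 0], "spin": 0},
    {"slide": [0.02, 0, 0], "spin": 0}
  ]
}}

```text
t: 33.9
eef_pos: [493.6, -223.5, 195.0]
tcp_rot: [3.142, 0.0, 0.002]
ft_force: [-0.9, -0.1, 0.5]
opening: 0.001
grip_force: 0.1
```

```bash
python3 - <<'E'
from h import *
tail(3)
c=read_camera("scene");w=read_camera("wrist");np.savez("w10.npz",**w);np.savez("s10.npz",**c)
g=w["color"].max(2).astype(int)
print([proj(w,p).round() for p in([496,-222,125],[526,-222,131],[556,-222,131])])
for v in range(60,250,10):
    r=g[v,270:350]; x=np.where(r<60)[0]; print(v,(270+x[0],270+x[-1],len(x)) if len(x) else 0,end="|")
E
```

```text
tail 209 F [-0.35 -0.15 -0.25] M [0.001 0.031 0.006] pos [ 493.2 -223.5  194.9] [-3.142e+00  0.000e+00  3.000e-03]
[array([318., 202.]), array([318., 170.]), array([318., 132.])]
60 0|70 0|80 0|90 0|100 0|110 0|120 0|130 0|140 0|150 0|160 0|170 0|180 0|190 0|200 0|210 (np.int64(305), np.int64(329), 8)|220 (np.int64(306), np.int64(331), 25)|230 (np.int64(284), np.int64(349), 54)|240 (np.int64(291), np.int64(348), 52)|
```

Call:
{"fn": "carry_out", "kwargs": {
  "moves": [
    {"slide": [0.018, 0, 0.002], "spin": 0},
    {"slide": [0.018, 0, 0.002], "spin": 0},
    {"slide": [0.018, 0, 0.002], "spin": 0},
    {"slide": [0.014, 0, 0.011], "spin": 0},
    {"slide": [0.014, 0, 0.011], "spin": 0},
    {"slide": [0.009, 0, 0.016], "spin": 0},
    {"slide": [0.009, 0, 0.016], "spin": 0},
    {"slide": [0.006, 0, 0.019], "spin": 0},
    {"slide": [0.006, 0, 0.019], "spin": 0},
    {"slide": [0, 0, 0], "spin": 0}
  ]
}}

```text
t: 34.98
eef_pos: [537.3, -223.1, 153.9]
tcp_rot: [-3.14, 0.002, 0.002]
ft_force: [-0.3, -0.3, -0.4]
opening: 0.007
grip_force: 0.0
```

```bash
python3 - <<'E'
from h import *
tail(4)
c=read_camera("scene"); g=c["color"].max(2).astype(int)
print([proj(c,p).round() for p in([496,-222,125],[527,-222,131],[540,-222,156],[462,-222,125])])
sub=g[135:180:3,280:330:3];print(sub)
E
```

```text
tail 219 F [-0.15 -0.    0.18] M [0.066 0.014 0.011] pos [ 537.6 -223.5  156.1] [ 3.141e+00 -0.000e+00  2.000e-03]
[array([308., 158.]), array([298., 160.]), array([293., 155.]), array([319., 153.])]
[[ 39  14  60  52  14  23  26  30  27  28  27  26  39  27  25  88  85]
 [139  21  48  44  23  33  29  28  27  25  28  22  17  18   7  85  84]
 [148 132 116  40  30  30  41  24  36  17  21  16  11  16  60  86  86]
 [ 51  22   8   7  41  16  22  20  14  11   6   8   6  21  58  85  85]
 [  5  10  10   7   8  14  11  12   6   2   6   8  18  60  88  86  84]
 [  8   8   9   9   7  11  21  12   8   7  11  13  25  71  88  86  85]
 [ 47  74  81  34  11   7  12   5  13  16  14  13  19  23  85 120 124]
 [ 82  94 101  49   7  13   7  19  14  14  14  18  19  18  54 140 128]
 [ 99  99 100  84   9   9  23  25  10  15  17  12  18  36 132 147 146]
 [117 130 146 137 133 108  94  75  73  53  34  35  54 103 132 141 145]
 [144 144 145 146 114  94  93  67  74  77  78  74  83 104 135 133 143]
 [146 145 146 146 103  95  78  72  72  76  74  74  82 147 151 142 142]
 [145 146 146 147  99  81  81  82  80  75  79  94 126 147 157 153 133]
 [144 145 145 144 105  82  80  82  80 102 113 116 125 138 153 129 132]
 [145 145 146 138  82  72  96  82 107 110 111 116 123 130 114  90 141]]
```

Call:
{"fn": "carry_out", "kwargs": {
  "moves": [
    {"slide": [0.002, 0, 0.0175], "spin": 0},
    {"slide": [0.002, 0, 0.0175], "spin": 0},
    {"slide": [0, 0, 0.01], "spin": 0},
    {"slide": [0, 0, 0.007], "spin": 0},
    {"slide": [0, 0, 0.004], "spin": 0},
    {"slide": [0, 0, 0], "spin": 0}
  ]
}}

```text
t: 35.73
eef_pos: [539.1, -223.3, 133.0]
tcp_rot: [-3.141, 0.001, 0.002]
ft_force: [0.1, -0.0, -0.1]
opening: 0.007
grip_force: 0.0
```

```bash
python3 - <<'E'
from h import *
tail(4)
E
```

```text
tail 219 F [-0.07  0.08 -0.44] M [ 0.015  0.011 -0.015] pos [ 539.3 -223.5  133.7] [ 3.141e+00 -0.000e+00  2.000e-03]
```

Call:
{"fn": "carry_out", "kwargs": {
  "moves": [
    {"slide": [0, 0, 0.004], "spin": 0},
    {"slide": [0, 0, 0], "spin": 0},
    {"slide": [0, 0, 0], "spin": 0}
  ]
}}

```text
t: 36.18
eef_pos: [539.5, -223.5, 132.5]
tcp_rot: [3.141, -0.001, 0.002]
ft_force: [-1.2, 0.3, 6.4]
opening: 0.009
grip_force: 2.7
```

Call:
{"fn": "carry_out", "kwargs": {
  "moves": [
    {"slide": [0, 0, 0.003], "spin": 0},
    {"slide": [0, 0, 0], "spin": 0},
    {"slide": [0, 0, 0], "spin": 0}
  ]
}}

```text
t: 36.43
eef_pos: [539.6, -223.6, 132.0]
tcp_rot: [3.141, -0.002, 0.002]
ft_force: [-2.0, 0.8, 12.9]
opening: 0.004
grip_force: 6.3
```

Call:
{"fn": "carry_out", "kwargs": {
  "moves": [
    {"slide": [0, 0, -0.02], "spin": 0},
    {"slide": [0, 0, -0.06], "spin": 0},
    {"slide": [0, 0, -0.09], "spin": 0},
    {"slide": [0, 0, -0.09], "spin": 0},
    {"slide": [0.06, 0, -0.06], "spin": 0},
    {"slide": [0.08, 0, 0], "spin": 0},
    {"slide": [0.03, 0, 0], "spin": 0},
    {"slide": [0, 0, 0], "spin": 0},
    {"slide": [0, 0, 0], "spin": 0},
    {"slide": [0, 0, 0], "spin": 0}
  ]
}}

```text
t: 37.27
eef_pos: [606.3, -223.1, 258.3]
tcp_rot: [-3.141, 0.001, 0.002]
ft_force: [-0.3, 0.1, -0.5]
opening: 0.002
grip_force: 0.0
```

```bash
python3 - <<'E'
from h import *
c=read_camera("scene"); g=c["color"].max(2).astype(int); print(state()["eef_pos"],state()["qvel"].max())
m=((g<50)*255).astype(np.uint8); m[:135]=0;m[185:]=0;m[:,:265]=0;m[:,345:]=0
n,l,st,ce=cv2.connectedComponentsWithStats(m)
for i in range(1,n):
    if st[i,4]>60: print(st[i].tolist(),ce[i].round(1))
i0=cv2.cvtColor(cv2.imread("pics/scene0.png"),cv2.COLOR_BGR2RGB).max(2).astype(int)
m=((i0<50)*255).astype(np.uint8); m[:135]=0;m[185:]=0;m[:,:265]=0;m[:,345:]=0
n,l,st0,ce0=cv2.connectedComponentsWithStats(m)
print("initial",[(st0[i].tolist(),ce0[i].round(1)) for i in range(1,n) if st0[i,4]>60])
w=read_camera("wrist");gw=w["color"].max(2).astype(int)
print([proj(w,p).round() for p in([496,-222,132],[556,-222,131])])
E
```

```text
[ 606.2994736  -223.22899973  258.51950084] 0.0009148951495511089
[265, 142, 29, 16, 255] [278.5 149. ]
[289, 149, 34, 19, 376] [306.9 158. ]
initial [([265, 142, 29, 16, 254], array([278.5, 149. ])), ([277, 154, 34, 19, 379], array([295.4, 162.8]))]
[array([318., 280.]), array([318., 232.])]
```

```bash
python3 -c "
from cell import job_done
print(job_done())"
```

```text
the job is handed in; nothing more can be done
None
```

I handed the job in at about 37 s. By my measurements the lid is shut, the scoop is empty and standing on the scale, and nothing else was touched. The canister slid about 34 mm (limit 50 mm) when I opened the lid. I inferred that all four balls went in from the scoop's weight; I did not see them inside, and no verdict was returned.

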